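# Unlock the blade-wash jar

### The job

Open the blade-wash jar, the one with the blue child-resistant cap: press the cap down, keep it pressed while you turn it counter-clockwise (seen from above) until you feel its stop, without wrenching it, and lift it straight off. Set the cap down gently, skirt down and wing up, flat on the floor of the empty white basket and let go. Do not touch the green-capped jar, nor shift the clipper blades and the marker pen lying about.

Things in the scene. Friction and masses are not known exactly. Their poses are not given: they have to be found in the camera images.
- wash_cap: Blue ribbed child-resistant cap, diameter 62 mm, 58 mm tall with its wing, about 80 g, a loose part, locked on the blue-banded jar at the start. Origin: centre of the underside of its skirt; z up along its axis; x along the wing. A sprung liner inside (6 N preload, then 1 N/mm) pushes it up on the jar. Off the jar it stands on its skirt, hollow side down.
- wing (a point): Centre of the cap's wing, a straight grip bar 52 mm long (cap's x), 16 mm thick (cap's y), 25 mm high, standing on the cap's flat top disc, 33 to 58 mm above the cap's origin. This point is 46 mm above that origin. Pinch the wing across its thickness.
- cap_disc (a point): Centre of the cap's flat top disc, 33 mm above the cap's origin, at the foot of the wing; fingertips can bear on it. Pressed 4.5 mm or more (about 11 N) the cap's three inner lugs pass under the ratchet teeth; the travel ends solidly at 7 mm (13 N). Unpressed, it turns freely only 8 to 36 degrees, then meets a tooth, and it does not lift.
- collar (a point): Centre of the rim of the blue jar's neck, 112 mm above the bench. Kept pressed, the cap turns counter-clockwise (from above) 55 to 90 degrees (hidden, varies) to a solid stop; it lifts straight off anywhere in the last 15 degrees before it. Let up too early, it springs back up and stays locked. Turning pressed takes under 0.4 N m; 1 N m shows the stop; over 3 N m wrenches it.
- wash_jar: White jar with a blue band, diameter 100 mm, in a round steel bench holder of diameter 132 mm, fixed to the bench. Origin: centre of its underside, on the bench; z up. Its collar is 50 mm in diameter. With the cap locked, the cap's origin is 96 mm above this origin on the same axis. Take the stop by feel, not from the jar's yaw.
- oil_jar: The jar to leave alone: same shape and size (diameter 100 mm in a 132 mm holder, 154 mm tall over the wing of its cap) but with a green band and green cap, fixed to the bench. Origin at the centre of its underside.
- basket: White open basket, 150 mm (its x) by 130 mm (its y) outside, 24 mm high, walls 4 mm, fixed to the bench. Origin at the centre of its underside; its inner floor is 4 mm above that.
- blade_a: Steel clipper blade lying flat on the bench, about 65 x 80 x 16 mm, loose bystander.
- blade_b: Steel clipper blade lying flat on the bench, about 65 x 80 x 16 mm, loose bystander.
- marker: Black marker pen with a red end, 135 mm long, lying on the bench, loose bystander.
There are look-alikes about, which are no part of the job. Leave any pink or turquoise look-alike of the wash_jar alone.

How it is judged (in metres and radians):
On the way, in this order (a step that is already met when the one before it is completed fails the run):
1. the blue cap is pressed down on its jar by at least 4 mm (z of wash_cap in the frame of wash_jar below 0.092 m and horizontal distance between wash_cap and wash_jar below 0.006 m), for 0.1 s.
2. the blue cap is lifted clear of the neck (z of wash_cap in the frame of wash_jar above 0.122 m and contact force between wash_cap and wash_jar below 0.5 N), for 0.1 s.
At the end, for the whole second after the job is handed in: the blue cap stands released and still (under 0.02 m/s) in the white basket, skirt flat on its floor (within 5 mm of the floor, upright within 0.15 rad) with its centre within 44 mm of the basket's centre along the basket's length and 34 mm across (x of wash_cap in the frame of basket between -0.044 and 0.044 m and y of wash_cap in the frame of basket between -0.034 and 0.034 m and z of wash_cap in the frame of basket below 0.009 m and angle between wash_cap's own z axis and vertical below 0.15 rad and linear speed of wash_cap below 0.02 m/s); the robot touches nothing.
It fails at once if the green-capped jar is pushed or gripped (over 3 N) (contact force between anything else and oil_jar above 3 N).
It fails at once if the blue cap is forced against its jar with more than 200 N (contact force between wash_cap and wash_jar above 200 N).
It fails at once if the blue cap is let fall (loose from the fingers and faster than 0.65 m/s, a drop of about 20 mm) (contact force between the fingers and wash_cap below 0.05 N and linear speed of wash_cap above 0.65 m/s).
It fails at once if a blade or the marker is shifted by more than 25 mm (distance of any of blade_a, blade_b, marker from where it was at the start of the episode above 0.025 m).
It also fails if it takes over 58 s, if anything falls off the work surface, if the arm or the gripper's body presses on something with over 40 N, if the wrist force passes 120 N, or if a joint passes its speed limit or range.

### The arm

A 7-joint arm with a two-finger parallel gripper is mounted at the origin on the work surface. World frame = base frame: x ahead of the robot, y to its left, z up, the work surface at z = 0. Lengths are in m, angles in degrees, forces in N, time in s.
With the tool pointing down it reaches from about 0.425 to 0.875 m from the base axis. Payload 4.7 kg.
Tool frame: the origin (TCP) lies between the finger pads; the fingertips stand 11 mm ahead of it and the grasp point (between the pads) lies 8 mm behind it (env.tcp_to_tips is the distance from the TCP to the fingertips, in m); z points along the fingers, y is the line along which they close (so a half turn about z gives the same grasp; the last joint's range is limited). The gripper opens to 87 mm and grips with 3 to 60 N. Pads are 19 mm wide; open, the fingers measure 117 mm over their backs; the gripper's body (75 mm by 190 mm) begins 51 mm behind the grasp point.
Start: joints at [64.062, 18.392, -4.016, 83.108, 1.295, 78.541, -3.26], TCP at [0.293, -0.58, 0.234] pointing down, gripper open.
Joint ranges: [-163.93, 163.93], [-17.29, 119.83], [-79.2, 71.16], [3.27, 140.29], [-89.18, 269.18], [5.43, 117.66], [-154.24, 154.24]. Speed limits (degrees/s): [147.25, 147.25, 180, 180, 180, 180, 180].

### API

Orientations are given as [roll, pitch, yaw] about the fixed x, y, z axes, in that order (R = Rz(yaw) Ry(pitch) Rx(roll)).
In Python, from cell import env, viewer gives the robot as it stands.
- The arm moves only by the tool step_arm, never from a script. Its arguments are lists of equal length, an entry for each row: "delta_pos": the shift along the tool's x, y, z in units of 0.2 m (1.0 is 0.2 m), a list of three; "rot": the turn, a rotation vector about the tool's x, y, z in units of 1.5 rad (1.0 is 1.5 rad), a list of three; "gripper": the gripper command: -1 is shut, 1 is fully open, values between are in proportion. A call has 1 to 20 rows; each row is the pose to reach, as a shift and turn from the pose commanded when the call began, along the tool's axes at that moment; what a row does not reach only later rows make up. A row lasts 1/8 s, in which the tool goes at most 62.5 mm and 10.7 degrees, less where a joint would pass 70% of its speed; a pose out of reach is approached as far as the arm can. A call with a number of a shift or a turn outside -1 to 1 is refused whole. A call with a gripper value outside its range is refused whole. The fingers move at their own pace and stop on an object; "squeeze" is the grip in N (left out, the last holds). Time passes only in rows, so rows that repeat a pose let the fingers close. It gives the time, the measured TCP pose, the force, the opening and the grip force at its end, in the units of the state.
- env.get_obs(): the state, without advancing time (a new reading comes with each control period).
- viewer.read_camera(name): name is "side" or "top" or "wrist"; returns a dict with "img" (400x640x3 uint8, red, green, blue), "fx", "fy", "cx", "cy" (pixels), "pose" (4x4, takes a point from camera to world coordinates). Camera axes: x right, y down, z forward; pixel columns grow to the right and rows downward; lengths in m; the calibration is good to about 2 mm. A picture is of the moment at which its call begins. There is no depth.
- env.sign_off(): hands the job in; it is judged then, once.
The state is a dict: "time_s": time; "qpos": joint angles; "joint_velocities": joint speeds; "effort": joint torques, N m; "tool_pos": TCP position; "tool_rot": TCP orientation; "force": force on the tool from outside, world axes, zero at the start; "wrist_torque": the same for the moment, N m; "grip_width": finger opening in m; "grasp_force": force on a finger pad.
Only numpy, scipy, OpenCV 4.12 (cv2) and the standard library are available. Lean on these libraries where they do the work, as an engineer would, in place of code of your own. Each camera call takes 0.05 s, during which the arm holds its last target. There are 200 camera calls.

## Working session

There is one attempt and no reset: what is moved stays moved. The work goes in short steps, Python scripts to look and compute and a tool call to move; the robot and the scene stay as the last step left them, time stands still between calls to the robot, and variables do not carry over. Pictures are saved under pics/ and viewed, at most 10 in all, crops included, and the job is handed in when it is done.

Besides the shell and the picture viewer there is one more tool, called after "Call:" by a JSON object that holds its "api" and its "payload", one argument or row to a line. step_arm: Moves the arm, as the interface text tells. Shifts and turns lie within -1 to 1; 1 stands for 0.2 m of shift or 1.5 rad of turn. Its arguments: {"type":"object","properties":{"delta_pos":{"type":"array"},"rot":{"type":"array"},"gripper":{"type":"array"},"squeeze":{"type":"number"}},"required":["delta_pos","rot","gripper"]}

```bash
mkdir -p pics; cat > h.py <<'E'
import numpy as np, cv2
from cell import env, viewer
def snap(n,f):
    c=viewer.read_camera(n); cv2.imwrite('pics/'+f,cv2.cvtColor(c['img'],cv2.COLOR_RGB2BGR)); 
    np.savez('pics/'+f[:-4]+'.npz',**c); return c
def ray(c,u,v,z):
    P=np.array(c['pose']); d=P[:3,:3]@np.array([(u-c['cx'])/c['fx'],(v-c['cy'])/c['fy'],1.]); o=P[:3,3]
    return o+d*(z-o[2])/d[2]
def proj(c,p):
    P=np.array(c['pose']); q=P[:3,:3].T@(np.array(p)-P[:3,3]); return c['cx']+c['fx']*q[0]/q[2],c['cy']+c['fy']*q[1]/q[2]
E
python3 - <<'E'
from h import *
for n in('top','side'):
    c=snap(n,n+'1.png'); print(n,c['fx'],np.round(c['pose'],3).tolist())
o=env.get_obs();print({k:np.round(o[k],3).tolist() for k in('time_s','tool_pos','tool_rot','force','grip_width')})
E
```

```text
top 429.018349999361 [[-0.044, -0.978, 0.205, 0.344], [-0.999, 0.043, -0.012, 0.023], [0.003, -0.205, -0.979, 1.16], [0.0, 0.0, 0.0, 1.0]]
side 423.08758953908233 [[0.987, -0.105, 0.124, 0.418], [-0.161, -0.724, 0.671, -0.641], [0.019, -0.682, -0.731, 0.822], [0.0, 0.0, 0.0, 1.0]]
{'time_s': 0.1, 'tool_pos': [0.292, -0.58, 0.233], 'tool_rot': [-179.897, 0.006, 26.744], 'force': [0.781, -0.186, -0.181], 'grip_width': 0.087}
```

View pics/top1.png

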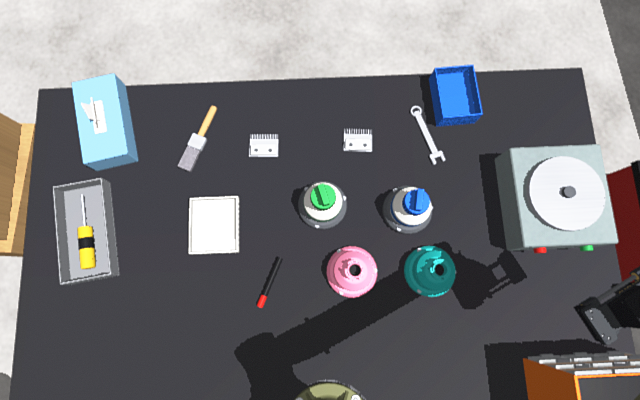

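View pics/side1.png

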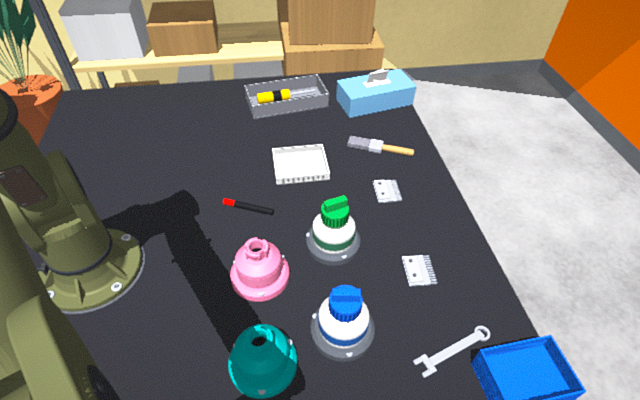

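```bash
python3 - <<'E'
from h import *
t=cv2.imread('pics/top1.png');s=cv2.imread('pics/side1.png')
def cr(i,x,y):return cv2.resize(i[y:y+60,x:x+80],(400,300),interpolation=cv2.INTER_CUBIC)
b=np.vstack([np.hstack([cr(t,375,175),cr(s,305,275)]),np.hstack([cr(t,174,195),cr(s,260,135)])])
cv2.imwrite('pics/c1.png',b)
E
```

```text
(no output)
```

View pics/c1.png

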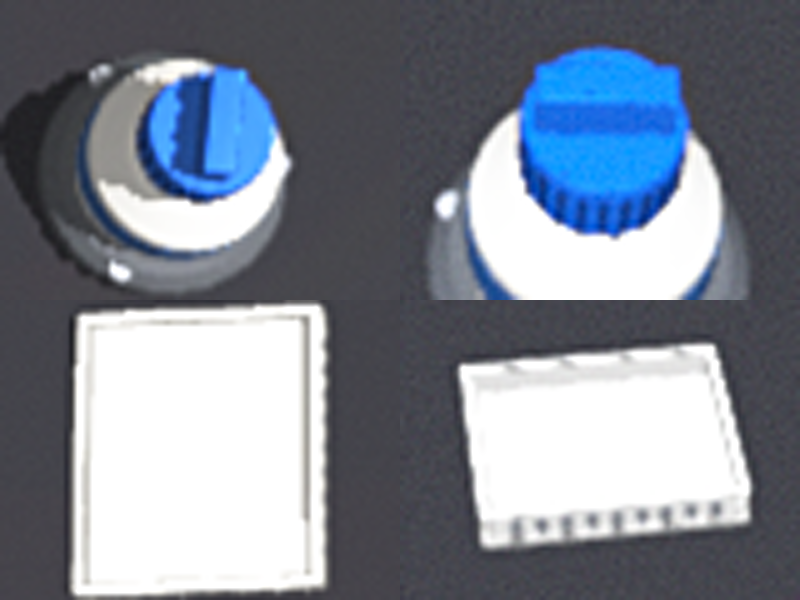

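```bash
python3 - <<'E'
from h import *
from scipy.optimize import least_squares
L=lambda n:dict(np.load(f'pics/{n}1.npz'))
t,s=L('top'),L('side')
T=lambda a,b:(375+a/5,175+b/5)
for a,b in((213,68),(247,68),(207,177),(240,177),(227,122)): print(ray(t,*T(a,b),.154).round(4))
S=lambda a,b:(305+(a-400)/5,275+b/5)
for a,b in((537,65),(680,65),(535,103),(675,103)): print('s',ray(s,*S(a,b),.154).round(4))
for a,b in((535,133),(675,133)): print('s129',ray(s,*S(a,b),.129).round(4))
B=lambda a,b:(174+a/5,195+(b-300)/5)
q=[ray(t,*B(a,b),.024) for a,b in((75,312),(325,305),(327,583),(73,595))]
print('basket',np.round(q,4),np.mean(q,0).round(4))
B=lambda a,b:(260+(a-400)/5,135+(b-300)/5)
q=[ray(s,*B(a,b),.024) for a,b in((460,365),(714,343),(750,495),(480,522))]
print('basket s',np.round(q,4),np.mean(q,0).round(4))
for n,(u,v) in dict(green=(323,190),pink=(355,268),teal=(438,268)).items(): print(n,ray(t,u,v,.15).round(3))
w=viewer.read_camera('wrist');o=env.get_obs()
from scipy.spatial.transform import Rotation as R
Tm=np.eye(4);Tm[:3,:3]=R.from_euler('xyz',o['tool_rot'],degrees=True).as_matrix();Tm[:3,3]=o['tool_pos']
print(np.round(np.linalg.inv(Tm)@w['pose'],3).tolist(), Tm[:3,:3].round(3).tolist(), w['fx'])
E
```

```text
[ 0.5667 -0.2384  0.154 ]
[ 0.566  -0.2547  0.154 ]
[ 0.5136 -0.2305  0.154 ]
[ 0.513  -0.2463  0.154 ]
[ 0.5399 -0.2426  0.154 ]
s [ 0.5191 -0.232   0.154 ]
s [ 0.5711 -0.2398  0.154 ]
s [ 0.5156 -0.2475  0.154 ]
s [ 0.5657 -0.2551  0.154 ]
s129 [ 0.5169 -0.2453  0.129 ]
s129 [ 0.5684 -0.2531  0.129 ]
basket [[0.598  0.3481 0.024 ]
 [0.596  0.213  0.024 ]
 [0.4461 0.2132 0.024 ]
 [0.4457 0.3467 0.024 ]] [0.5214 0.2802 0.024 ]
basket s [[0.4483 0.3463 0.024 ]
 [0.6004 0.3461 0.024 ]
 [0.5982 0.2108 0.024 ]
 [0.4479 0.2101 0.024 ]] [0.5237 0.2783 0.024 ]
green [ 0.574 -0.011  0.15 ]
pink [ 0.385 -0.076  0.15 ]
teal [ 0.376 -0.269  0.15 ]
[[0.001, -0.953, -0.302, 0.084], [1.0, 0.002, -0.002, 0.0], [0.002, -0.302, 0.953, -0.151], [0.0, 0.0, 0.0, 1.0]] [[0.893, 0.45, -0.001], [0.45, -0.893, 0.001], [-0.0, -0.001, -1.0]] 306.0518934789752
```

Call:
{"api": "step_arm", "payload": {
  "delta_pos": [
    [0.2,-0.1,0],
    [0.45,-0.23,0],
    [0.7,-0.35,0],
    [0.93,-0.47,0],
    [0.93,-0.47,0]
  ],
  "rot": [
    [0,0,0],
    [0,0,0],
    [0,0,0],
    [0,0,0],
    [0,0,0]
  ],
  "gripper": [1,1,1,1,1],
  "squeeze": 40
}}

```text
time_s: 0.78
tool_pos: [0.4203, -0.4076, 0.2336]
tool_rot: [-179.9, -0.1, 27.3]
force: [-0.4, -0.4, -0.1]
grip_width: 0.0874
grasp_force: 0.0
```

Call:
{"api": "step_arm", "payload": {
  "delta_pos": [
    [0.25,-0.12,0],
    [0.5,-0.25,0],
    [0.75,-0.4,0],
    [0.93,-0.47,0],
    [0.93,-0.47,0],
    [0.93,-0.47,0]
  ],
  "rot": [
    [0,0,0.1],
    [0,0,0.2],
    [0,0,0.3],
    [0,0,0.41],
    [0,0,0.41],
    [0,0,0.41]
  ],
  "gripper": [1,1,1,1,1,1]
}}

```text
time_s: 1.52
tool_pos: [0.5392, -0.2469, 0.2331]
tool_rot: [179.9, 0.1, -8.5]
force: [0.2, 0.0, 0.1]
grip_width: 0.0873
grasp_force: 0.0
```

```bash
python3 - <<'E'
from h import *
c=snap('wrist','w1.png');o=env.get_obs()
print({k:np.round(o[k],4).tolist() for k in('time_s','qpos','tool_pos','tool_rot','force','wrist_torque')})
for p in((.541,-.243,.154),(.541,-.243,.129)):print(np.round(proj(c,p),1))
y=np.radians(-8.5);d=np.array([np.cos(y),np.sin(y)]);n=np.array([-d[1],d[0]])
im=cv2.imread('pics/w1.png')
q=[proj(c,(*(np.array([.541,-.243])+a*.026*d+b*.008*n),.154)) for a,b in((1,1),(1,-1),(-1,-1),(-1,1))]
cv2.polylines(im,[np.round(q).astype(int)],True,(0,0,255),1);cv2.imwrite('pics/w1o.png',im)
E
```

```text
{'time_s': 1.575, 'qpos': [35.5165, 12.2336, -15.6496, 91.1959, 3.4367, 77.0748, -79.1749], 'tool_pos': [0.5389, -0.2474, 0.2332], 'tool_rot': [179.9371, 0.055, -8.6083], 'force': [0.0764, -0.6851, -0.7195], 'wrist_torque': [0.0524, 0.0202, -0.0265]}
[313.6 211.5]
[314.1 201.8]
```

View pics/w1o.png

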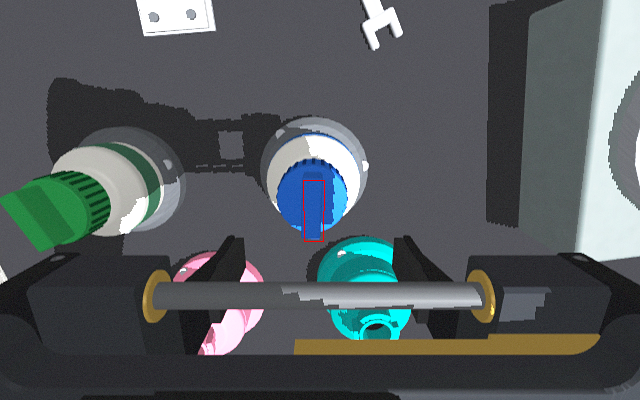

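Call:
{"api": "step_arm", "payload": {
  "delta_pos": [
    [0.007,-0.022,0.12],
    [0.007,-0.022,0.25],
    [0.007,-0.022,0.36],
    [0.007,-0.022,0.42],
    [0.007,-0.022,0.45],
    [0.007,-0.022,0.455],
    [0.007,-0.022,0.455]
  ],
  "rot": [
    [0,0,0],
    [0,0,0],
    [0,0,0],
    [0,0,0],
    [0,0,0],
    [0,0,0],
    [0,0,0]
  ],
  "gripper": [1,1,1,1,1,1,1]
}}

```text
time_s: 2.45
tool_pos: [0.5426, -0.2413, 0.1434]
tool_rot: [180.0, -0.1, -8.5]
force: [1.3, -0.5, 0.1]
grip_width: 0.0866
grasp_force: 0.0
```

Call:
{"api": "step_arm", "payload": {
  "delta_pos": [
    [0,0,0],
    [0,0,0],
    [0,0,0],
    [0,0,0],
    [0,0,0],
    [0,0,0],
    [0,0,0],
    [0,0,0]
  ],
  "rot": [
    [0,0,0],
    [0,0,0],
    [0,0,0],
    [0,0,0],
    [0,0,0],
    [0,0,0],
    [0,0,0],
    [0,0,0]
  ],
  "gripper": [-1,-1,-1,-1,-1,-1,-1,-1],
  "squeeze": 40
}}

```text
time_s: 3.45
tool_pos: [0.5421, -0.2412, 0.1426]
tool_rot: [180.0, 0.0, -8.5]
force: [0.7, -0.1, -0.2]
grip_width: 0.0157
grasp_force: 40.0
```

Call:
{"api": "step_arm", "payload": {
  "delta_pos": [
    [0,0,0.01],
    [0,0,0.02],
    [0,0,0.03],
    [0,0,0.035],
    [0,0,0.035],
    [0,0,0.035]
  ],
  "rot": [
    [0,0,0],
    [0,0,0],
    [0,0,0],
    [0,0,0],
    [0,0,0],
    [0,0,0]
  ],
  "gripper": [-1,-1,-1,-1,-1,-1]
}}

```text
time_s: 4.2
tool_pos: [0.5422, -0.2412, 0.1376]
tool_rot: [180.0, -0.0, -8.5]
force: [-4.4, 0.8, 10.8]
grip_width: 0.0158
grasp_force: 40.0
```

Call:
{"api": "step_arm", "payload": {
  "delta_pos": [
    [0,0,0.01],
    [0,0,0.02],
    [0,0,0.025],
    [0,0,0.025],
    [0,0,0.025]
  ],
  "rot": [
    [0,0,0],
    [0,0,0],
    [0,0,0],
    [0,0,0],
    [0,0,0]
  ],
  "gripper": [-1,-1,-1,-1,-1]
}}

```text
time_s: 4.82
tool_pos: [0.5424, -0.2413, 0.1353]
tool_rot: [179.9, -0.1, -8.5]
force: [-8.6, 2.4, 23.1]
grip_width: 0.0157
grasp_force: 40.0
```

Call:
{"api": "step_arm", "payload": {
  "delta_pos": [
    [0,0,0],
    [0,0,0],
    [0,0,0],
    [0,0,0],
    [0,0,0],
    [0,0,0],
    [0,0,0],
    [0,0,0],
    [0,0,0],
    [0,0,0],
    [0,0,0],
    [0,0,0]
  ],
  "rot": [
    [0,0,-0.05],
    [0,0,-0.1],
    [0,0,-0.15],
    [0,0,-0.2],
    [0,0,-0.25],
    [0,0,-0.3],
    [0,0,-0.35],
    [0,0,-0.4],
    [0,0,-0.45],
    [0,0,-0.5],
    [0,0,-0.55],
    [0,0,-0.55]
  ],
  "gripper": [-1,-1,-1,-1,-1,-1,-1,-1,-1,-1,-1,-1]
}}

```text
time_s: 6.32
tool_pos: [0.5444, -0.2416, 0.1354]
tool_rot: [179.7, -0.1, 38.8]
force: [-4.0, 0.7, 19.4]
grip_width: 0.0158
grasp_force: 40.0
```

```bash
cat > s.py <<'E'
from h import *
o=env.get_obs()
print({k:np.round(o[k],3).tolist() for k in('time_s','tool_pos','tool_rot','force','wrist_torque','qpos','grasp_force')})
E
python3 s.py
```

```text
{'time_s': 6.325, 'tool_pos': [0.544, -0.242, 0.135], 'tool_rot': [179.688, -0.147, 38.792], 'force': [-4.029, 0.728, 19.426], 'wrist_torque': [0.497, 0.944, -0.07], 'qpos': [40.075, 16.805, -22.051, 97.831, 6.853, 66.338, -35.051], 'grasp_force': 40.004}
```

Call:
{"api": "step_arm", "payload": {
  "delta_pos": [
    [0,0,0],
    [0,0,0],
    [0,0,0],
    [0,0,0]
  ],
  "rot": [
    [0,0,-0.02],
    [0,0,-0.04],
    [0,0,-0.06],
    [0,0,-0.06]
  ],
  "gripper": [-1,-1,-1,-1]
}}

```text
time_s: 6.82
tool_pos: [0.5444, -0.2415, 0.1353]
tool_rot: [179.7, -0.1, 43.9]
force: [-3.5, 1.0, 19.5]
grip_width: 0.0157
grasp_force: 40.0
```

```bash
python3 s.py
```

```text
{'time_s': 6.825, 'tool_pos': [0.544, -0.241, 0.135], 'tool_rot': [179.684, -0.117, 43.928], 'force': [-3.46, 0.951, 19.486], 'wrist_torque': [0.528, 1.007, -0.158], 'qpos': [40.647, 16.887, -22.744, 97.811, 7.086, 66.374, -30.098], 'grasp_force': 40.004}
```

Call:
{"api": "step_arm", "payload": {
  "delta_pos": [
    [0,0,0],
    [0,0,0],
    [0,0,0]
  ],
  "rot": [
    [0,0,-0.02],
    [0,0,-0.04],
    [0,0,-0.04]
  ],
  "gripper": [-1,-1,-1]
}}

```text
time_s: 7.2
tool_pos: [0.5443, -0.2415, 0.1353]
tool_rot: [179.7, -0.1, 47.4]
force: [-4.0, 3.2, 19.8]
grip_width: 0.0158
grasp_force: 40.0
```

```bash
python3 s.py
```

```text
{'time_s': 7.2, 'tool_pos': [0.544, -0.241, 0.135], 'tool_rot': [179.679, -0.092, 47.365], 'force': [-4.015, 3.165, 19.809], 'wrist_torque': [0.521, 0.966, -0.096], 'qpos': [41.036, 16.945, -23.21, 97.796, 7.251, 66.397, -26.781], 'grasp_force': 40.004}
```

Call:
{"api": "step_arm", "payload": {
  "delta_pos": [
    [0,0,0],
    [0,0,0],
    [0,0,0]
  ],
  "rot": [
    [0,0,-0.02],
    [0,0,-0.04],
    [0,0,-0.04]
  ],
  "gripper": [-1,-1,-1]
}}

```text
time_s: 7.58
tool_pos: [0.5444, -0.2415, 0.1353]
tool_rot: [179.7, -0.1, 50.8]
force: [-3.4, 2.4, 20.1]
grip_width: 0.0158
grasp_force: 40.0
```

```bash
python3 s.py
```

```text
{'time_s': 7.575, 'tool_pos': [0.544, -0.241, 0.135], 'tool_rot': [179.67, -0.075, 50.801], 'force': [-3.436, 2.37, 20.117], 'wrist_torque': [0.518, 0.948, -0.162], 'qpos': [41.428, 17.004, -23.682, 97.782, 7.414, 66.412, -23.466], 'grasp_force': 40.004}
```

Call:
{"api": "step_arm", "payload": {
  "delta_pos": [
    [0,0,0],
    [0,0,0],
    [0,0,0]
  ],
  "rot": [
    [0,0,-0.02],
    [0,0,-0.04],
    [0,0,-0.04]
  ],
  "gripper": [-1,-1,-1]
}}

```text
time_s: 7.95
tool_pos: [0.5444, -0.2415, 0.1353]
tool_rot: [179.7, -0.1, 54.2]
force: [-2.9, 2.0, 19.6]
grip_width: 0.016
grasp_force: 40.0
```

```bash
python3 s.py
```

```text
{'time_s': 7.95, 'tool_pos': [0.544, -0.242, 0.135], 'tool_rot': [179.663, -0.052, 54.241], 'force': [-2.882, 1.997, 19.601], 'wrist_torque': [0.532, 0.917, -0.102], 'qpos': [41.821, 17.066, -24.154, 97.764, 7.582, 66.432, -20.149], 'grasp_force': 40.004}
```

Call:
{"api": "step_arm", "payload": {
  "delta_pos": [
    [0,0,0],
    [0,0,0],
    [0,0,0]
  ],
  "rot": [
    [0,0,-0.02],
    [0,0,-0.04],
    [0,0,-0.04]
  ],
  "gripper": [-1,-1,-1]
}}

```text
time_s: 8.32
tool_pos: [0.5444, -0.2415, 0.1353]
tool_rot: [179.7, -0.0, 57.7]
force: [-3.5, 1.9, 18.0]
grip_width: 0.0157
grasp_force: 40.0
```

```bash
python3 s.py
```

```text
{'time_s': 8.325, 'tool_pos': [0.544, -0.242, 0.135], 'tool_rot': [179.661, -0.032, 57.676], 'force': [-3.526, 1.918, 17.964], 'wrist_torque': [0.481, 0.972, -0.123], 'qpos': [42.215, 17.128, -24.63, 97.75, 7.748, 66.454, -16.839], 'grasp_force': 40.004}
```

Call:
{"api": "step_arm", "payload": {
  "delta_pos": [
    [0,0,0],
    [0,0,0],
    [0,0,0]
  ],
  "rot": [
    [0,0,-0.02],
    [0,0,-0.04],
    [0,0,-0.04]
  ],
  "gripper": [-1,-1,-1]
}}

```text
time_s: 8.7
tool_pos: [0.5443, -0.2415, 0.1353]
tool_rot: [179.7, -0.0, 61.1]
force: [-3.5, 1.7, 19.5]
grip_width: 0.0158
grasp_force: 40.0
```

```bash
python3 s.py
```

```text
{'time_s': 8.7, 'tool_pos': [0.544, -0.242, 0.135], 'tool_rot': [179.664, -0.006, 61.112], 'force': [-3.475, 1.747, 19.489], 'wrist_torque': [0.48, 0.945, -0.127], 'qpos': [42.61, 17.192, -25.107, 97.737, 7.922, 66.479, -13.53], 'grasp_force': 40.004}
```

Call:
{"api": "step_arm", "payload": {
  "delta_pos": [
    [0,0,0],
    [0,0,0],
    [0,0,0]
  ],
  "rot": [
    [0,0,-0.02],
    [0,0,-0.04],
    [0,0,-0.04]
  ],
  "gripper": [-1,-1,-1]
}}

```text
time_s: 9.07
tool_pos: [0.5444, -0.2415, 0.1353]
tool_rot: [179.7, 0.0, 64.6]
force: [-3.3, 2.2, 19.2]
grip_width: 0.0158
grasp_force: 40.0
```

```bash
python3 s.py
```

```text
{'time_s': 9.075, 'tool_pos': [0.544, -0.242, 0.135], 'tool_rot': [179.661, 0.015, 64.558], 'force': [-3.345, 2.161, 19.221], 'wrist_torque': [0.479, 0.925, -0.143], 'qpos': [43.003, 17.257, -25.585, 97.72, 8.092, 66.501, -10.212], 'grasp_force': 40.004}
```

Call:
{"api": "step_arm", "payload": {
  "delta_pos": [
    [0,0,0],
    [0,0,0],
    [0,0,0]
  ],
  "rot": [
    [0,0,-0.02],
    [0,0,-0.04],
    [0,0,-0.04]
  ],
  "gripper": [-1,-1,-1]
}}

```text
time_s: 9.45
tool_pos: [0.5444, -0.2416, 0.1353]
tool_rot: [179.7, 0.0, 68.0]
force: [-3.2, 2.4, 20.4]
grip_width: 0.0158
grasp_force: 40.0
```

```bash
python3 s.py
```

```text
{'time_s': 9.45, 'tool_pos': [0.544, -0.242, 0.135], 'tool_rot': [179.655, 0.04, 67.987], 'force': [-3.216, 2.369, 20.421], 'wrist_torque': [0.449, 0.95, -0.124], 'qpos': [43.403, 17.325, -26.063, 97.704, 8.269, 66.516, -6.907], 'grasp_force': 40.004}
```

Call:
{"api": "step_arm", "payload": {
  "delta_pos": [
    [0,0,0],
    [0,0,0],
    [0,0,0]
  ],
  "rot": [
    [0,0,-0.02],
    [0,0,-0.04],
    [0,0,-0.04]
  ],
  "gripper": [-1,-1,-1]
}}

```text
time_s: 9.82
tool_pos: [0.5444, -0.2418, 0.1353]
tool_rot: [179.7, 0.1, 71.4]
force: [-3.3, 1.5, 19.3]
grip_width: 0.0159
grasp_force: 40.0
```

```bash
python3 s.py
```

```text
{'time_s': 9.825, 'tool_pos': [0.544, -0.242, 0.135], 'tool_rot': [179.652, 0.06, 71.382], 'force': [-3.332, 1.459, 19.251], 'wrist_torque': [0.384, 0.954, -0.325], 'qpos': [43.808, 17.394, -26.535, 97.686, 8.439, 66.535, -3.622], 'grasp_force': 40.005}
```

Call:
{"api": "step_arm", "payload": {
  "delta_pos": [
    [0,0,0],
    [0,0,0]
  ],
  "rot": [
    [0,0,-0.02],
    [0,0,-0.02]
  ],
  "gripper": [-1,-1]
}}

```text
time_s: 10.07
tool_pos: [0.5443, -0.2418, 0.1353]
tool_rot: [179.7, 0.1, 73.1]
force: [-3.7, 1.3, 19.1]
grip_width: 0.016
grasp_force: 40.0
```

```bash
python3 s.py
```

```text
{'time_s': 10.075, 'tool_pos': [0.544, -0.242, 0.135], 'tool_rot': [179.663, 0.06, 73.056], 'force': [-3.703, 1.25, 19.149], 'wrist_torque': [0.376, 0.917, -0.611], 'qpos': [44.01, 17.429, -26.77, 97.68, 8.513, 66.553, -1.999], 'grasp_force': 40.005}
```

Call:
{"api": "step_arm", "payload": {
  "delta_pos": [
    [0,0,0],
    [0,0,0]
  ],
  "rot": [
    [0,0,-0.02],
    [0,0,-0.02]
  ],
  "gripper": [-1,-1]
}}

```text
time_s: 10.32
tool_pos: [0.5442, -0.2419, 0.1353]
tool_rot: [179.7, 0.1, 74.7]
force: [-3.3, 1.4, 19.1]
grip_width: 0.0162
grasp_force: 40.0
```

```bash
python3 s.py
```

```text
{'time_s': 10.325, 'tool_pos': [0.544, -0.242, 0.135], 'tool_rot': [179.672, 0.06, 74.723], 'force': [-3.292, 1.38, 19.053], 'wrist_torque': [0.435, 0.973, -0.836], 'qpos': [44.216, 17.463, -27.003, 97.672, 8.586, 66.573, -0.375], 'grasp_force': 40.005}
```

Call:
{"api": "step_arm", "payload": {
  "delta_pos": [
    [0,0,0],
    [0,0,0],
    [0,0,-0.02],
    [0,0,-0.05],
    [0,0,-0.09],
    [0,0,-0.13],
    [0,0,-0.18],
    [0,0,-0.24],
    [0,0,-0.3],
    [0,0,-0.3],
    [0,0,-0.3]
  ],
  "rot": [
    [0,0,0.02],
    [0,0,0.05],
    [0,0,0.05],
    [0,0,0.05],
    [0,0,0.05],
    [0,0,0.05],
    [0,0,0.05],
    [0,0,0.05],
    [0,0,0.05],
    [0,0,0.05],
    [0,0,0.05]
  ],
  "gripper": [-1,-1,-1,-1,-1,-1,-1,-1,-1,-1,-1]
}}

```text
time_s: 11.7
tool_pos: [0.5419, -0.241, 0.1904]
tool_rot: [-180.0, 0.0, 70.6]
force: [-0.8, -0.2, -0.1]
grip_width: 0.0154
grasp_force: 40.0
```

```bash
python3 s.py; python3 -c "
from h import *
snap('side','side2.png')"
```

```text
{'time_s': 11.7, 'tool_pos': [0.542, -0.241, 0.19], 'tool_rot': [-179.98, 0.006, 70.575], 'force': [-0.764, -0.155, -0.05], 'wrist_torque': [-0.017, -0.005, 0.031], 'qpos': [44.171, 14.806, -26.736, 94.128, 6.921, 72.73, -3.286], 'grasp_force': 39.999}
```

View pics/side2.png

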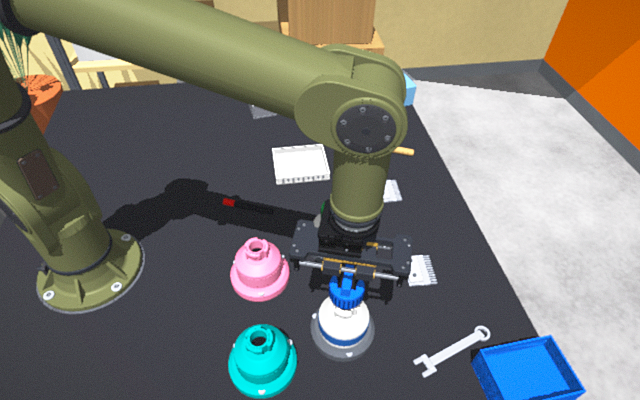

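Call:
{"api": "step_arm", "payload": {
  "delta_pos": [
    [0,0,-0.1],
    [0,0,-0.2],
    [0,0,-0.3],
    [0,0,-0.4],
    [0,0,-0.4]
  ],
  "rot": [
    [0,0,0],
    [0,0,0],
    [0,0,0],
    [0,0,0],
    [0,0,0]
  ],
  "gripper": [-1,-1,-1,-1,-1]
}}

```text
time_s: 12.38
tool_pos: [0.5433, -0.2413, 0.2733]
tool_rot: [179.7, 0.0, 70.6]
force: [0.1, 1.2, -0.8]
grip_width: 0.0158
grasp_force: 40.0
```

Call:
{"api": "step_arm", "payload": {
  "delta_pos": [
    [0.15,-0.06,0],
    [0.3,-0.12,0],
    [0.45,-0.18,0],
    [0.6,-0.24,0],
    [0.75,-0.3,0],
    [0.9,-0.36,0],
    [0.9,-0.36,0]
  ],
  "rot": [
    [0,0,0],
    [0,0,0],
    [0,0,0],
    [0,0,0],
    [0,0,0],
    [0,0,0],
    [0,0,0]
  ],
  "gripper": [-1,-1,-1,-1,-1,-1,-1]
}}

```text
time_s: 13.25
tool_pos: [0.5337, -0.0438, 0.2704]
tool_rot: [-180.0, -0.0, 70.9]
force: [0.0, -0.3, -0.6]
grip_width: 0.0155
grasp_force: 40.0
```

```bash
python3 s.py
```

```text
{'time_s': 13.25, 'tool_pos': [0.534, -0.044, 0.27], 'tool_rot': [-179.968, -0.037, 70.906], 'force': [0.003, -0.261, -0.588], 'wrist_torque': [-0.003, -0.081, 0.013], 'qpos': [34.544, 5.505, -34.712, 95.188, 3.131, 80.314, -19.667], 'grasp_force': 39.999}
```

Call:
{"api": "step_arm", "payload": {
  "delta_pos": [
    [0.15,-0.06,0],
    [0.3,-0.12,0],
    [0.45,-0.18,0],
    [0.6,-0.24,0],
    [0.75,-0.3,0],
    [0.75,-0.3,0]
  ],
  "rot": [
    [0,0,0],
    [0,0,0],
    [0,0,0],
    [0,0,0],
    [0,0,0],
    [0,0,0]
  ],
  "gripper": [-1,-1,-1,-1,-1,-1]
}}

```text
time_s: 14.0
tool_pos: [0.5269, 0.1162, 0.2703]
tool_rot: [-180.0, -0.0, 70.8]
force: [0.4, -0.7, -0.7]
grip_width: 0.0156
grasp_force: 40.0
```

Call:
{"api": "step_arm", "payload": {
  "delta_pos": [
    [0.15,-0.06,0],
    [0.3,-0.12,0],
    [0.45,-0.18,0],
    [0.6,-0.24,0],
    [0.75,-0.3,0],
    [0.75,-0.3,0],
    [0.75,-0.3,0]
  ],
  "rot": [
    [0,0,0],
    [0,0,0],
    [0,0,0],
    [0,0,0],
    [0,0,0],
    [0,0,0],
    [0,0,0]
  ],
  "gripper": [-1,-1,-1,-1,-1,-1,-1]
}}

```text
time_s: 14.88
tool_pos: [0.5216, 0.2732, 0.2699]
tool_rot: [180.0, 0.1, 70.4]
force: [0.3, -0.2, -0.2]
grip_width: 0.0155
grasp_force: 40.0
```

```bash
python3 s.py
```

```text
{'time_s': 14.875, 'tool_pos': [0.522, 0.273, 0.27], 'tool_rot': [179.986, 0.11, 70.44], 'force': [0.289, -0.212, -0.231], 'wrist_torque': [-0.061, -0.01, -0.03], 'qpos': [9.32, 15.229, -47.456, 87.704, 11.34, 82.107, -58.269], 'grasp_force': 39.999}
```

Call:
{"api": "step_arm", "payload": {
  "delta_pos": [
    [0.02,-0.008,0.15],
    [0.025,-0.008,0.3],
    [0.025,-0.008,0.45],
    [0.025,-0.008,0.6],
    [0.025,-0.008,0.75],
    [0.025,-0.008,0.87],
    [0.025,-0.008,0.95],
    [0.025,-0.008,0.95],
    [0.025,-0.008,0.95]
  ],
  "rot": [
    [0,0,0],
    [0,0,0],
    [0,0,0],
    [0,0,0],
    [0,0,0],
    [0,0,0],
    [0,0,0],
    [0,0,0],
    [0,0,0]
  ],
  "gripper": [-1,-1,-1,-1,-1,-1,-1,-1,-1]
}}

```text
time_s: 16.0
tool_pos: [0.5217, 0.2807, 0.0815]
tool_rot: [179.9, -0.0, 70.5]
force: [0.6, 0.3, -0.1]
grip_width: 0.0156
grasp_force: 40.0
```

```bash
python3 s.py; python3 -c "
from h import *
snap('side','side3.png')
cv2.imwrite('pics/s3c.png',cv2.resize(cv2.imread('pics/side3.png')[90:240,220:420],(800,600)))"
```

```text
{'time_s': 16.0, 'tool_pos': [0.522, 0.281, 0.081], 'tool_rot': [179.928, -0.049, 70.539], 'force': [0.646, 0.339, -0.114], 'wrist_torque': [0.034, -0.079, 0.013], 'qpos': [5.595, 24.525, -44.421, 100.262, 19.078, 62.937, -64.504], 'grasp_force': 39.999}
```

View pics/s3c.png

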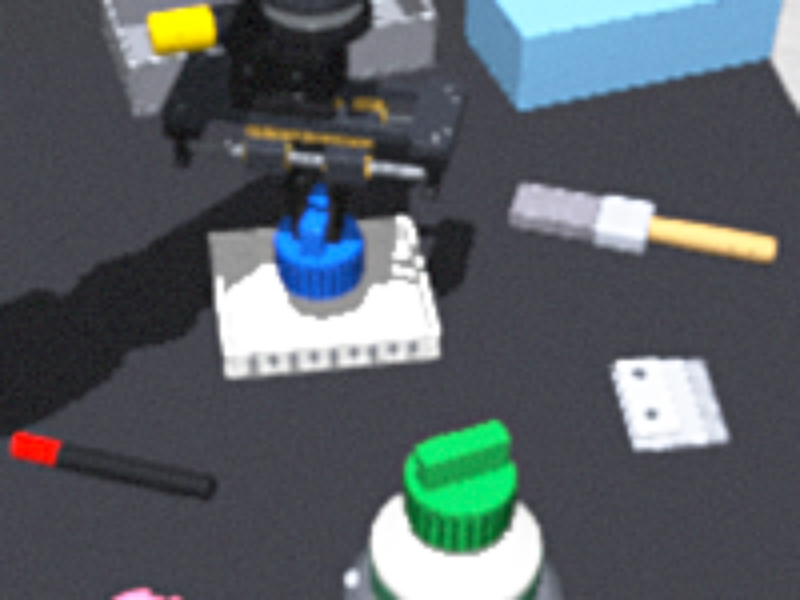

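The blue cap hangs upright and centred over the white basket (crop ≈ (320,255)). I lower it slowly to contact.

Call:
{"api": "step_arm", "payload": {
  "delta_pos": [
    [0,0,0.04],
    [0,0,0.08],
    [0,0,0.11],
    [0,0,0.13],
    [0,0,0.14],
    [0,0,0.145],
    [0,0,0.15],
    [0,0,0.15]
  ],
  "rot": [
    [0,0,0],
    [0,0,0],
    [0,0,0],
    [0,0,0],
    [0,0,0],
    [0,0,0],
    [0,0,0],
    [0,0,0]
  ],
  "gripper": [-1,-1,-1,-1,-1,-1,-1,-1]
}}

```text
time_s: 17.05
tool_pos: [0.5209, 0.2807, 0.0506]
tool_rot: [180.0, -0.0, 70.6]
force: [0.1, 0.5, -0.3]
grip_width: 0.0159
grasp_force: 40.0
```

Call:
{"api": "step_arm", "payload": {
  "delta_pos": [
    [0,0,0.004],
    [0,0,0.008],
    [0,0,0.01],
    [0,0,0.01]
  ],
  "rot": [
    [0,0,0],
    [0,0,0],
    [0,0,0],
    [0,0,0]
  ],
  "gripper": [-1,-1,-1,-1]
}}

```text
time_s: 17.55
tool_pos: [0.521, 0.2808, 0.0504]
tool_rot: [179.9, 0.0, 70.6]
force: [-4.1, -3.1, 11.3]
grip_width: 0.0154
grasp_force: 40.0
```

Call:
{"api": "step_arm", "payload": {
  "delta_pos": [
    [0,0,-0.008],
    [0,0,-0.008],
    [0,0,-0.008],
    [0,0,-0.008],
    [0,0,-0.008],
    [0,0,-0.008],
    [0,0,-0.008],
    [0,0,-0.1],
    [0,0,-0.25],
    [0,0,-0.5],
    [0,0,-0.7],
    [0,0,-0.7]
  ],
  "rot": [
    [0,0,0],
    [0,0,0],
    [0,0,0],
    [0,0,0],
    [0,0,0],
    [0,0,0],
    [0,0,0],
    [0,0,0],
    [0,0,0],
    [0,0,0],
    [0,0,0],
    [0,0,0]
  ],
  "gripper": [-1,-0.5,0,0.3,0.3,0.3,0.3,0.3,0.3,0.3,0.3,0.3]
}}

```text
time_s: 19.05
tool_pos: [0.5228, 0.2826, 0.1938]
tool_rot: [179.6, -0.3, 70.6]
force: [0.3, 1.0, -0.0]
grip_width: 0.0563
grasp_force: 0.0
```

```bash
python3 s.py; python3 -c "
from h import *
snap('side','side4.png')
cv2.imwrite('pics/s4c.png',cv2.resize(cv2.imread('pics/side4.png')[90:240,220:420],(800,600)))"
```

```text
{'time_s': 19.05, 'tool_pos': [0.523, 0.283, 0.194], 'tool_rot': [179.638, -0.319, 70.597], 'force': [0.258, 1.013, -0.002], 'wrist_torque': [0.009, -0.063, -0.022], 'qpos': [8.13, 18.252, -47.115, 93.619, 13.966, 73.722, -60.789], 'grasp_force': 0.0}
```

View pics/s4c.png

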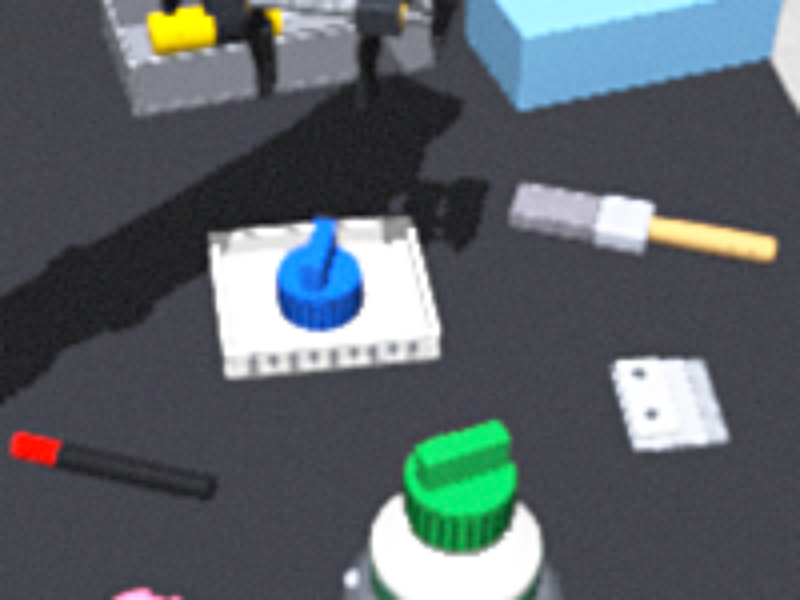

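The cap stands upright in the middle of the basket (crop ≈ (320,290)), wing up, and the gripper is clear of it.

```bash
python3 -c "
from h import *
print(env.sign_off())"
```

```text
the job is handed in; nothing more can be done
None
```

The blue cap is off its jar and standing wing-up, released, near the middle of the white basket. The job is handed in at about 19 s on the robot's clock; sign-off returned no verdict.

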